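# Unlatch the ball tray from the shaker and hold it level over the code reader

### The arm

A 7-joint arm with a two-finger parallel gripper is mounted at the origin on the work surface. World frame = base frame: x ahead of the robot, y to its left, z up, the work surface at z = 0. Lengths are in m, angles in rad, forces in N, time in s.
With the tool pointing down it reaches from about 0.4 to 0.85 m from the base axis. Payload 10.4 kg.
Tool frame: the origin (TCP) lies midway between the tips of the shut fingers; the grasp point (between the pads) lies 19 mm behind it; z points along the fingers, x is the direction in which the jaws open and shut, and the axes are right-handed (so a half turn about z gives the same grasp; the last joint's range is limited). The gripper opens to 87 mm and grips with 3 to 60 N. Pads are 19 mm wide; open, the fingers measure 117 mm over their backs; the gripper's body (75 mm by 190 mm) begins 51 mm behind the grasp point.
Start: joints at [1.32, 0.332, -0.065, 1.46, 0.022, 1.35, -0.088], TCP at [0.141, -0.609, 0.223] pointing down, gripper open.
Joint ranges: [-2.6, 2.6], [-0.5, 2.12], [-1.47, 1.34], [0.16, 2.42], [-1.27, 4.41], [0.06, 2.06], [-2.6, 2.6]. Speed limits (rad/s): [2.22, 2.22, 2.79, 2.79, 3.14, 3.14, 3.14].

### API

Orientations are given as a unit quaternion [x, y, z, w].
In Python, from bench import r gives the robot as it stands. The module is installed in compiled form; this text tells all that it offers.
- The arm moves only by the tool play_rows, never from a script. Its argument "commands" is a list of rows, each a list of 7 numbers: the shift along the world's x, y, z in cm, then the turn, a rotation vector about the world's x, y, z in rad, then the finger opening in cm, from 0 to 8.7. A call has 1 to 20 rows; each row shifts and turns the commanded pose from where the row before left it; what a row does not reach is not made up. A row lasts 1/8 s, in which the tool goes at most 62.5 mm and 10.7 degrees, less where a joint would pass 70% of its speed; a pose out of reach is approached as far as the arm can. A call is refused whole if a number of a shift passes 6.25 or a number of a turn 0.188, either way. A call with a gripper value outside its range is refused whole. The fingers move at their own pace and stop on an object; "grip_force" is the grip in N (left out, the last holds). Time passes only in rows, so rows that do not move let the fingers close. It gives the time, the measured TCP pose, the force and the opening at its end, in the units of the state.
- r.read_state(): the state, without advancing time (a new reading comes with each control period).
- r.camera(name): name is "scene" or "top" or "wrist"; returns a dict with "img" (420x560x3 uint8, red, green, blue), "K" (3x3 intrinsics, pixels), "camera_from_world" (4x4, takes a point from world to camera coordinates). Camera axes: x right, y down, z forward; pixel columns grow to the right and rows downward; lengths in m; the calibration is good to about 2 mm. A picture is of the moment at which its call begins. There is no depth.
- r.close_job(): hands the job in, once; it reports no verdict.
The state is a dict: "time": time; "joint_positions": joint angles; "joint_vel": joint speeds; "joint_torque": joint torques, N m; "ee_pos": TCP position; "eef_rot": TCP orientation; "ft_force": force on the tool from outside, world axes, zero at the start; "torque": the same for the moment, N m; "width": finger opening in m.
Only numpy, scipy, OpenCV 4.12 (cv2) and the standard library are available. Lean on these libraries where they do the work, as an engineer would, in place of code of your own. Each camera call takes 0.05 s, during which the arm holds its last target. There are 200 camera calls.

### The job

The steel grinding ball on the shaker has been rinsed and its tray has to be scanned: turn the black wing knob of the tray latch counter-clockwise until it clicks over into its released position, then lift the blue tray off the shaker by the grip of its bail, never tipping or jerking it so much that the loose ball leaves its shallow pocket. Carry it to the code reader and hold it level and still, centred over the reader's red window and about 6 cm above the glass, so that the code under the tray is read; finish while still holding it there, with the latch left released and the flask, beaker and tube rack left standing where they are.

Things in the scene. Friction and masses are not known exactly. Their poses are not given: they have to be found in the camera images.
- shaker: Shaker fixed to the bench: white housing, perforated platform 250 x 250 mm, top at 100 mm. Origin: centre of its underside, z up, control panel on its -x side. In its frame (mm): tray at x -20, y 0 between locating blocks 6 high (2.5 play); latch axis at x -82, y 0; three steel flask clamps (62 wide, 44 high) at x 88, y -80, 0, 80.
- latch (a joint): Latch angle, rad, growing counter-clockwise from above, about a vertical axis. 0: latched, its tongue (14 mm wide, 34 mm long, 2 mm above the tray's edge) lies 12 mm over the tray and holds it down. 1.4: released, tongue clear. An over-centre spring holds it in both: turning from 0 is resisted by about 0.11 N m, falling to nothing at 0.7; past that it clicks over to the stop at 1.4 by itself.
- latch_grip (a point): Middle of the latch's black wing knob, on its axis, 142.5 mm above the bench: a bar 46 mm long, 16 mm thick, from 125.5 to 153.5 mm above the bench. Axes turn with it: x along the bar towards the tongue (white line on top at that end; at 0 rad it points at the tray), y across its thickness, z up. Under it: a neck 15 mm wide, then the tongue (top at 118 mm).
- tray: Loose blue plastic tray, about 0.2 kg, 80 mm (x) by 110 mm (y), 12 mm high walls, with a steel wire bail arching over it along y. It starts on the shaker platform with its underside 100 mm above the bench. Origin: centre of the underside; z up. Its underside carries the code, in the centre.
- tray_grip (a point): Middle of the grey grip sleeve on the tray's bail, 84 mm above the tray's underside and straight above its centre: a bar 60 mm long along the tray's y, 12 mm thick along x, 14 mm tall. Axes as the tray's. The bail's wire (6 mm) goes down at y -48.5 and +48.5 mm.
- tray_pocket (a point): Where the ball's centre lies when the ball is in the middle of its pocket: 17 mm above the tray's underside, over its centre. The pocket is a white round dish, 32 mm inside, its rim only 3 mm above its floor: the ball has about 8 mm of play each way and rolls out when the tray is tipped beyond about 25 degrees, or less when jerked.
- ball_center (a point): Centre of the loose polished steel ball, 25 mm in diameter, 64 g, lying in the tray's pocket under the bail (the ball's top is 29.5 mm, the grip sleeve's underside 77 mm above the tray's underside).
- reader: Upward-looking code reader, fixed to the bench: dark box 120 x 110 x 61 mm. Origin: centre of its underside, on the bench; z up.
- reader_window (a point): Centre of the reader's red glass window (70 x 64 mm), on its top face, 61 mm above the bench.
- flask: Loose 50 ml conical glass flask, 51 mm wide, 90 mm high, 0.11 kg, standing in the flask clamp at shaker x +88, y +80 mm, top 192 mm above the bench. Not to be disturbed. Origin: centre of its underside.
- beaker: Loose empty glass beaker, 60 mm wide, 80 mm high, 90 g, on the bench beyond the reader. Not to be disturbed. Origin: centre of its underside.
- rack: Loose orange tube rack, 56 mm (x) by 110 mm (y), 75 mm high with its eight capped tubes, 0.28 kg, on the bench beyond the reader. Not to be disturbed. Origin: centre of its underside.
Not all that is in view belongs to the job. There is more than one size of the tray; the one meant has the size given above.

How it is judged:
On the way, in this order (a step that is already met when the one before it is completed fails the run):
1. the latch is turned past its click into the released detent while the tray still stands on the shaker (value of joint latch above 1.15 rad and distance of tray from where it was at the start of the episode below 0.02 m), for 0.2 s.
2. the tray is lifted clear of the shaker, 40 mm or more, with the ball in its pocket (z of tray in the frame of shaker above 0.14 m and contact force between tray and shaker below 0.1 N and contact force between the fingers and tray above 1 N and distance between ball_center and tray_pocket below 0.014 m), for 0.2 s.
At the end, for the whole second after the job is handed in: Fingers alone hold the tray at rest, within 5 degrees of level, centred within 25 mm over the window, underside 35 to 90 mm above the glass; ball within 14 mm of its pocket's centre; latch beyond 1.15 rad; flask, beaker and rack upright within 25 mm of where they were (horizontal distance between tray_pocket and reader_window below 0.025 m and z of tray in the frame of reader_window between 0.035 and 0.09 m and angle between tray's own z axis and vertical below 0.09 rad and linear speed of tray below 0.03 m/s and angular speed of tray below 0.2 rad/s and distance between ball_center and tray_pocket below 0.014 m and contact force between the fingers and tray above 1 N and contact force between tray and reader below 0.1 N and contact force between tray and shaker below 0.1 N and contact force between tray and beaker below 0.1 N and contact force between tray and rack below 0.1 N and contact force between tray and flask below 0.1 N and value of joint latch above 1.15 rad and distance of each of flask, beaker, rack from where it was at the start of the episode below 0.025 m and angle between each of flask, beaker, rack's own z axis and vertical below 0.35 rad); the arm keeps its last pose, push and grip.
It fails at once if the ball leaves its pocket (its centre more than 18 mm from the pocket's) (distance between ball_center and tray_pocket above 0.018 m).
It fails at once if the flask is pushed more than 25 mm or tipped over (distance of flask from where it was at the start of the episode above 0.025 m or angle between flask's own z axis and vertical above 0.35 rad).
It fails at once if the beaker is pushed more than 25 mm or tipped over (distance of beaker from where it was at the start of the episode above 0.025 m or angle between beaker's own z axis and vertical above 0.35 rad).
It fails at once if the rack is pushed more than 25 mm or tipped over (distance of rack from where it was at the start of the episode above 0.025 m or angle between rack's own z axis and vertical above 0.35 rad).
It also fails if it takes over 58 s, if anything falls off the work surface, if the arm or the gripper's body presses on something with over 40 N, if the wrist force passes 120 N, or if a joint passes its speed limit or range.

## Working session

There is one attempt and no reset: what is moved stays moved. The work goes in short steps, Python scripts to look and compute and a tool call to move; the robot and the scene stay as the last step left them, time stands still between calls to the robot, and variables do not carry over. Pictures are saved under pics/ and viewed, about 8 in all and at most 12, crops included, and the job is handed in when it is done.

Besides the shell and the picture viewer there is one more tool, called after "Emit:" as a command line: name --pt "numbers of a row" for each row, then --argument value for the rest. play_rows: Moves the arm, as the interface text tells. Its arguments: {"type":"object","properties":{"commands":{"type":"array","items":{"type":"array","items":{"type":"number"}}},"grip_force":{"type":"number"}},"required":["commands"]}

```bash
mkdir -p pics
cat > h.py <<'E'
from bench import r
import numpy as np, cv2
def shot(n,f):
    c=r.camera(n); cv2.imwrite('pics/'+f,c['img'][:,:,::-1]); np.savez('pics/'+f+'.npz',K=c['K'],T=c['camera_from_world'],img=c['img']); return c
def ray(f,u,v,z):
    d=np.load('pics/'+f+'.npz');K,T=d['K'],d['T'];R,t=T[:3,:3],T[:3,3]
    o=-R.T@t; q=R.T@np.linalg.inv(K)@np.array([u,v,1.]); return o+q*(z-o[2])/q[2]
def proj(f,p):
    d=np.load('pics/'+f+'.npz');c=d['T'][:3,:3]@np.array(p)+d['T'][:3,3];q=d['K']@c;return q[:2]/q[2]
E
python3 - <<'E'
from h import *
shot('scene','s1.png');shot('top','t1.png')
s=r.read_state();print(s['time'],s['ee_pos'],s['eef_rot'],s['width'])
for f in('s1.png','t1.png'):
    T=np.load('pics/'+f+'.npz')['T'];print(-T[:3,:3].T@T[:3,3])
E
```

```text
0.1 [ 0.14108335 -0.60850304  0.22184177] [ 7.82899836e-01 -6.22147436e-01 -5.19068866e-04 -3.81148737e-04] 0.08729242859893771
[0.81603952 0.38904594 0.91450758]
[ 0.32816784 -0.08132157  1.25728365]
```

View pics/t1.png

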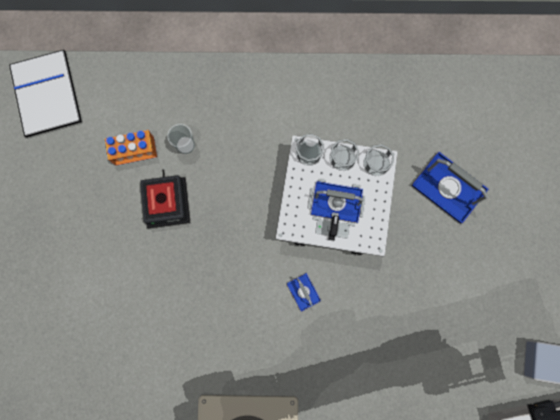

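View pics/s1.png

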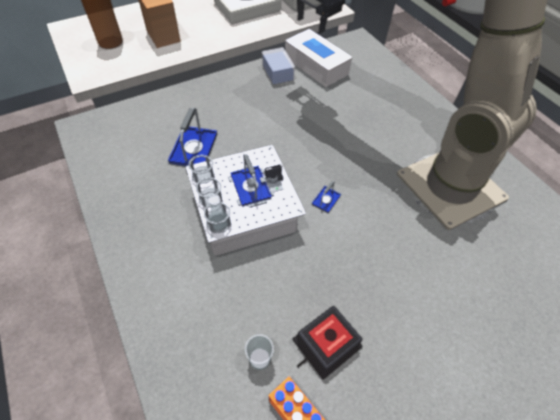

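The top view has three blue trays: on the shaker at (337,203), a larger one at (450,188) and a smaller one at (304,292). I choose the one on the shaker, which sits beside the black knob at (334,228). The reader is at (163,200), the rack at (130,147), the beaker at (180,138) and the flask in the left clamp at (309,150). Next is one close crop to check this.

Run:
```python
from h import *
i=cv2.imread('pics/t1.png')
a=cv2.resize(i[130:260,270:400],None,fx=4.6,fy=4.6,interpolation=cv2.INTER_CUBIC)
b=cv2.resize(i[165:235,132:197],None,fx=3,fy=3,interpolation=cv2.INTER_CUBIC)
o=np.zeros((598,598+195,3),np.uint8);o[:,:598]=a;o[:210,598:]=b
cv2.imwrite('pics/c1.png',o)
```

```text
(no output)
```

View pics/c1.png

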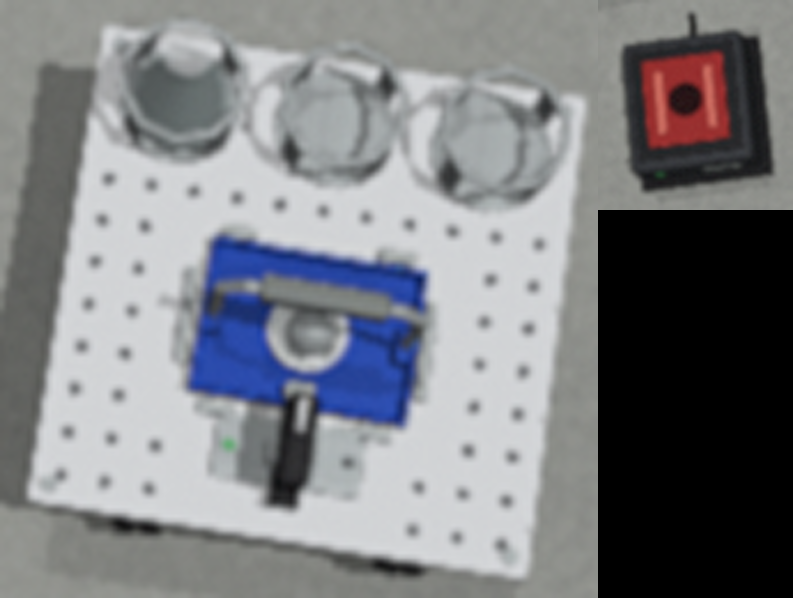

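The crop shows the tray between the locating blocks with the ball in its white pocket. The knob's white line points at the tray, so it is latched. Platform corners are visible at crop (105,27), (588,97), (527,575) and (30,498).

Run:
```python
from h import *
f='t1.png'
A=lambda x,y,z: ray(f,270+x/4.6-.4,130+y/4.6-.4,z)
B=lambda x,y,z: ray(f,132+(x-598)/3-.3,165+y/3-.3,z)
P=np.array([A(x,y,.1) for x,y in((105,27),(588,97),(527,575),(30,498))])
T=np.array([A(x,y,.112) for x,y in((213,238),(428,272),(405,425),(188,390))])
W=np.array([B(x,y,.061) for x,y in((642,60),(726,50),(733,140),(648,150))])
G=np.array([A(x,y,.191) for x,y in((262,285),(391,305))])
Kn=np.array([A(x,y,.1535) for x,y in((303,393),(283,503))])
for n,Q in(('P',P),('T',T),('W',W)):
    e=np.roll(Q,-1,0)-Q
    xx=(Q[0]+Q[1]-Q[2]-Q[3])
    print(n,Q.mean(0).round(4),np.linalg.norm(e,axis=1).round(4),'yaw',np.degrees(np.arctan2(xx[1],xx[0])).round(1))
print('grip',G.mean(0),np.linalg.norm(G[1]-G[0])); print('knob',Kn.mean(0),np.linalg.norm(Kn[1]-Kn[0]))
c=P.mean(0);x=(P[0]+P[1]-P[2]-P[3]);x/=np.linalg.norm(x);print('pred tray',c-.02*x,'knob',c-.082*x,'flask',c+.088*x+.08*np.array([-x[1],x[0],0]))
s=r.read_state()
from scipy.spatial.transform import Rotation as R
print(R.from_quat(s['eef_rot']).as_matrix().round(3))
```

```text
P [ 0.5791 -0.2023  0.1   ] [0.2498 0.2478 0.2477 0.2472] yaw -8.4
T [ 0.5581 -0.199   0.112 ] [0.1085 0.0785 0.1082 0.0784] yaw -9.2
W [0.572  0.2155 0.061 ] [0.0678 0.074  0.0678 0.0739] yaw 7.3
grip [ 0.55926396 -0.19942036  0.191     ] 0.060386213719964214
knob [ 0.49302902 -0.18708899  0.1535    ] 0.05377038686501912
pred tray [ 0.55933783 -0.19942361  0.1       ] knob [ 0.49800158 -0.19037572  0.1       ] flask [ 0.67785632 -0.1360409   0.1       ]
[[ 0.226 -0.974 -0.   ]
 [-0.974 -0.226  0.001]
 [-0.001  0.    -1.   ]]
```

Emit:
play_rows --pt "1 1.5 1 0 0 -0.03 8.7" --pt "2.5 3 1 0 0 -0.03 8.7" --pt "3.5 4 1 0 0 -0.03 8.7" --pt "3.5 4 1 0 0 -0.03 8.7" --pt "3.5 4 0.5 0 0 -0.03 6" --pt "3.5 4 0.5 0 0 -0.03 6" --pt "3.5 4 0 0 0 -0.03 6" --pt "3.5 4 0 0 0 -0.03 6" --pt "3.5 4 0 0 0 -0.03 6" --pt "3.5 4 0 0 0 -0.03 6" --pt "2.5 3 0 0 0 -0.03 6" --pt "1.1 2.35 0 0 0 -0.045 6" --pt "0 0 0 0 0 0 6" --pt "0 0 0 0 0 0 6"

```text
time: 1.85
ee_pos: [0.4916, -0.1913, 0.2723]
eef_rot: [-0.653, 0.757, 0.0, -0.0]
ft_force: [0.1, -1.2, -0.4]
width: 0.0604
```

Run:
```python
from h import *
from scipy.spatial.transform import Rotation as R
shot('wrist','w1.png');s=r.read_state();print(s['time'],s['ee_pos'],R.from_quat(s['eef_rot']).as_matrix().round(3).tolist(),s['width'],s['ft_force'])
i=cv2.imread('pics/w1.png')
print(proj('w1.png',[.498,-.1904,.1535]),proj('w1.png',[.559,-.1994,.191]))
cv2.imwrite('pics/w1b.png',cv2.resize(i,(800,600),interpolation=cv2.INTER_CUBIC))
```

```text
1.9 [ 0.49155761 -0.19162832  0.27239435] [[-0.148, -0.989, -0.001], [-0.989, 0.148, -0.0], [0.001, 0.0, -1.0]] 0.06026813440615286 [ 0.24238933  0.28502446 -0.28333344]
[268.51893877 191.91064985] [267.65622326 118.12553283]
```

View pics/w1b.png

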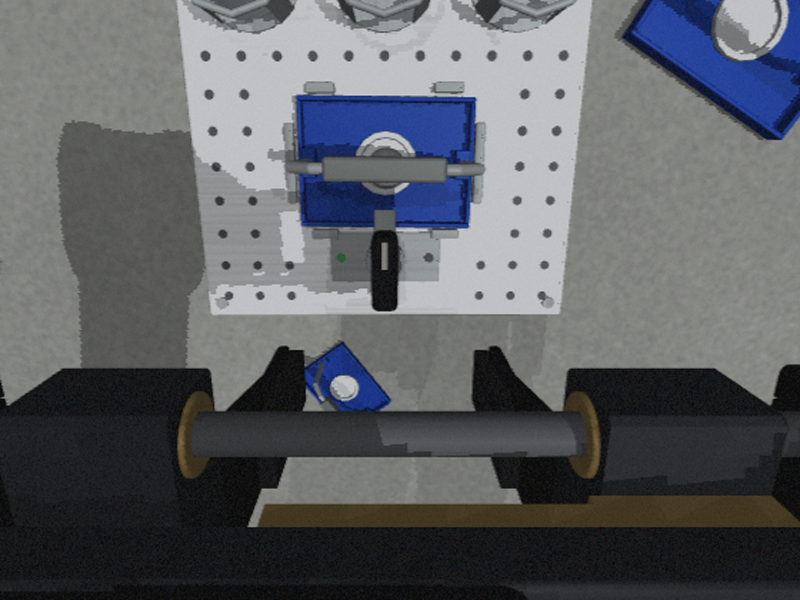

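The wrist view (800-wide) shows the knob bar from (385,232) to (385,310) and the grip sleeve from (323,170) to (446,170). I'll check these numerically.

Run:
```python
from h import *
f='w1.png';g=lambda x,y,z:ray(f,x*.7,y*.7,z).round(4)
a=np.radians(-8.4);x=np.array([np.cos(a),np.sin(a),0])
print('far',g(385,232,.1535),'->axis',g(385,232,.1535)-.023*x)
print('near bottom',g(385,311,.1255),'->axis',g(385,311,.1255)+.023*x)
L,Rr=g(323,169,.191),g(446,169,.191);print('sleeve',(L+Rr)/2,L-Rr,np.linalg.norm(L-Rr))
t=[g(*p,.112) for p in((297,96),(476,96),(469,226),(302,226))];print('tray',np.mean(t,0),np.degrees(np.arctan2(*(t[0]-t[1])[1::-1]))-90)
```

```text
far [ 0.5225 -0.1949  0.1535] ->axis [ 0.49974674 -0.19154009  0.1535    ]
near bottom [ 0.466  -0.1862  0.1255] ->axis [ 0.48875326 -0.18955991  0.1255    ]
sleeve [ 0.55875 -0.2004   0.191  ] [0.0087 0.0582 0.    ] 0.05884666515614968
tray [ 0.55855 -0.2007   0.112  ] -8.457843748123437
```

Run:
```python
from h import *
T=np.load('pics/w1.png.npz')['T'];print(-T[:3,:3].T@T[:3,3],T[:3,:3].round(2).tolist())
print(ray('w1.png',385*.7,311*.7,.1535), ray('t1.png',270+283/4.6-.4,130+503/4.6-.4,.1255),ray('t1.png',270+303/4.6-.4,130+393/4.6-.4,.1535))
```

```text
[ 0.56949999 -0.20394388  0.4354476 ] [[-0.15, -0.99, -0.0], [-0.95, 0.14, 0.29], [-0.28, 0.04, -0.96]]
[ 0.475354   -0.18782124  0.1535    ] [ 0.47010641 -0.18474348  0.1255    ] [ 0.51946315 -0.19199313  0.1535    ]
```

Emit:
play_rows --pt "0.35 0 -2 0 0 0 6" --pt "0.35 0 -3 0 0 0 6" --pt "0 0 -3 0 0 0 6" --pt "0 0 -3 0 0 0 6" --pt "0 0 -2 0 0 0 6" --pt "0 0 -1.3 0 0 0 6" --pt "0 0 0 0 0 0 6" --pt "0 0 0 0 0 0 6"

```text
time: 2.9
ee_pos: [0.4996, -0.1908, 0.1305]
eef_rot: [-0.653, 0.757, -0.001, 0.0]
ft_force: [0.4, -0.3, 0.1]
width: 0.06
```

Now I close on the knob.

Emit:
play_rows --pt "-0.1 0 -0.1 0 0 0 3" --pt "0 0 0 0 0 0 0.5" --pt "0 0 0 0 0 0 0.5" --pt "0 0 0 0 0 0 0.5" --pt "0 0 0 0 0 0 0.5" --pt "0 0 0 0 0 0 0.5" --grip_force 40

```text
time: 3.65
ee_pos: [0.4983, -0.1898, 0.1286]
eef_rot: [-0.653, 0.757, 0.0, 0.0]
ft_force: [-0.6, 0.4, 1.7]
width: 0.0156
```

Emit:
play_rows --pt "0 0 0 0 0 0.1 0.5" --pt "0 0 0 0 0 0.1 0.5" --pt "0 0 0 0 0 0.1 0.5" --pt "0 0 0 0 0 0.1 0.5" --pt "0 0 0 0 0 0.1 0.5" --pt "0 0 0 0 0 0.1 0.5" --pt "0 0 0 0 0 0.1 0.5"

```text
time: 4.53
ee_pos: [0.4982, -0.1895, 0.1286]
eef_rot: [0.874, -0.486, -0.0, -0.0]
ft_force: [0.0, 3.4, 1.8]
width: 0.0156
```

Emit:
play_rows --pt "0 0 0 0 0 0.1 0.5" --pt "0 0 0 0 0 0.1 0.5" --pt "0 0 0 0 0 0.1 0.5" --pt "0 0 0 0 0 0.1 0.5" --pt "0 0 0 0 0 0.1 0.5" --pt "0 0 0 0 0 0.1 0.5" --pt "0 0 0 0 0 0.06 0.5" --pt "0 0 0 0 0 0 0.5" --pt "0 0 0 0 0 0 0.5"

```text
time: 5.65
ee_pos: [0.498, -0.1892, 0.1286]
eef_rot: [0.984, -0.177, -0.0, -0.0]
ft_force: [-1.7, 5.3, 2.9]
width: 0.0155
```

Run:
```python
from h import *
s=r.read_state();print(s['eef_rot'],s['torque'],s['ft_force'],s['width'],s['joint_positions'])
q=s['eef_rot'];print(np.degrees(2*np.arctan2(q[1],q[0])))
```

```text
[ 9.84120676e-01 -1.77499511e-01 -4.26775824e-04 -4.85489214e-04] [0.93115942 0.40323275 0.11358718] [-1.72995316  5.29670873  2.94109585] 0.015489796308396626 [ 0.84162807  0.26955871 -0.64183311  1.7937184   0.17558962  1.13692401
 -0.2141427 ]
-20.44829865572357
```

Emit:
play_rows --pt "0 0 0 0 0 0 3.5" --pt "0 0 0 0 0 0 3.5" --pt "0 0 0 0 0 0 3.5" --pt "0 0 0.5 0 0 0 3.5" --pt "0 0 2 0 0 0 3.5" --pt "0 0 3 0 0 0.05 3.5" --pt "0 0 3 0 0 0.05 4" --pt "0 0 3 0 0 0.05 5" --pt "0 0 1.5 0 0 0.05 6" --pt "0 0 0 0 0 0.01 6" --pt "0 0 0 0 0 0 6"

```text
time: 7.02
ee_pos: [0.4979, -0.1904, 0.2579]
eef_rot: [0.997, -0.074, -0.0, -0.0]
ft_force: [-0.2, -0.7, -0.0]
width: 0.059
```

Run:
```python
from h import *
shot('wrist','w2.png');s=r.read_state();print(s['time'],s['ee_pos'],s['width'],s['ft_force'])
q=s['eef_rot'];print(np.degrees(2*np.arctan2(q[1],q[0])))
shot('top','t2.png')
i=cv2.imread('pics/w2.png');t=cv2.imread('pics/t2.png')
o=np.zeros((560,800,3),np.uint8);o[:420,:560]=i;o[:240,560:]=cv2.resize(t[150:270,280:400],(240,240))
cv2.imwrite('pics/w2b.png',o)
```

```text
7.075 [ 0.49777008 -0.19030912  0.25770265] 0.059834333287079586 [ 0.52483111 -0.70672275  0.73033533]
-8.528206942832025
```

View pics/w2b.png

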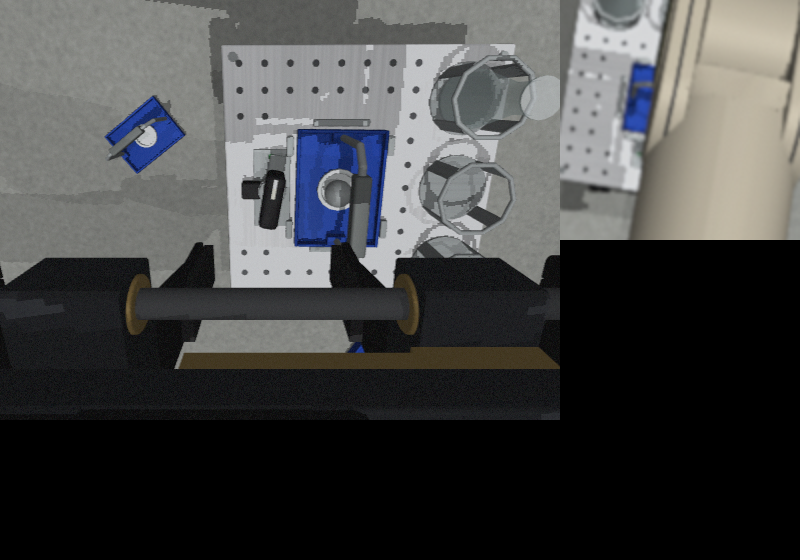

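The latch is released: the white line at (275,188) now points to +y and the tongue is off the tray. The ball is in its pocket at (338,190). Next is the sleeve at (0.559, -0.200).

Emit:
play_rows --pt "2 -0.3 0 0 0 0 6" --pt "2.5 -0.4 0 0 0 0 6" --pt "1.6 -0.3 0 0 0 0 6" --pt "0 0 -2 0 0 0 6" --pt "0 0 -3 0 0 0 6" --pt "0 0 -2.5 0 0 0 6" --pt "0 0 -1.8 0 0 0 5" --pt "0 0 0 0 0 0 4" --pt "0 0 0 0 0 0 3.5"

```text
time: 8.25
ee_pos: [0.5596, -0.2004, 0.1664]
eef_rot: [0.997, -0.074, 0.001, 0.0]
ft_force: [0.8, 0.2, 0.9]
width: 0.039
```

Run:
```python
from h import *
shot('wrist','w3.png');shot('scene','s3.png');s=r.read_state();print(s['time'],s['ee_pos'],s['width'],s['ft_force'])
i=cv2.imread('pics/w3.png');t=cv2.imread('pics/s3.png')
o=np.zeros((600,800,3),np.uint8);o[:300,:400]=cv2.resize(i,(400,300));o[:300,400:]=cv2.resize(t[100:250,160:360],(400,300))
cv2.imwrite('pics/w3b.png',o[:300])
```

```text
8.35 [ 0.55975361 -0.2004711   0.16667068] 0.03648510027298255 [ 1.26344253  0.07833901 -0.44095924]
```

View pics/w3b.png

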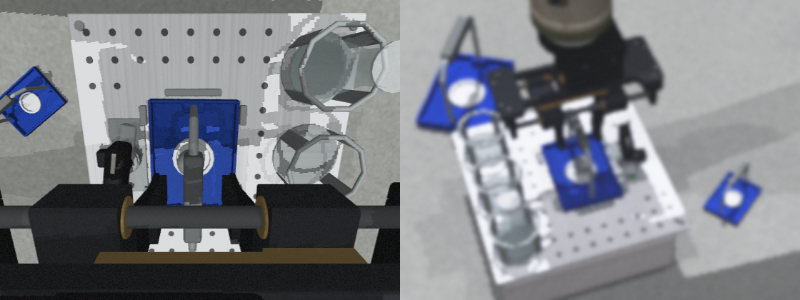

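The sleeve lies between the fingers. I close gently, then lift slowly.

Emit:
play_rows --pt "0 0 0 0 0 0 2.5" --pt "0 0 0 0 0 0 2" --pt "0 0 0 0 0 0 1.6" --pt "0 0 0 0 0 0 1.4" --pt "0 0 0 0 0 0 1.2" --pt "0 0 0 0 0 0 0.8" --pt "0 0 0 0 0 0 0.4" --pt "0 0 0 0 0 0 0.4" --pt "0 0 0 0 0 0 0.4" --pt "0 0 0 0 0 0 0.4" --grip_force 30

```text
time: 9.6
ee_pos: [0.5591, -0.2004, 0.1655]
eef_rot: [0.997, -0.074, -0.0, 0.0]
ft_force: [-1.0, -0.2, -0.7]
width: 0.0115
```

Emit:
play_rows --pt "0 0 0.1 0 0 0 0.4" --pt "0 0 0.2 0 0 0 0.4" --pt "0 0 0.3 0 0 0 0.4" --pt "0 0 0.4 0 0 0 0.4" --pt "0 0 0.5 0 0 0 0.4" --pt "0 0 0.6 0 0 0 0.4" --pt "0 0 0.6 0 0 0 0.4" --pt "0 0 0.6 0 0 0 0.4" --pt "0 0 0.6 0 0 0 0.4" --pt "0 0 0.6 0 0 0 0.4" --pt "0 0 0.6 0 0 0 0.4" --pt "0 0 0.5 0 0 0 0.4" --pt "0 0 0.4 0 0 0 0.4" --pt "0 0 0.2 0 0 0 0.4" --pt "0 0 0.1 0 0 0 0.4" --pt "0 0 0 0 0 0 0.4" --pt "0 0 0 0 0 0 0.4" --pt "0 0 0 0 0 0 0.4"

```text
time: 11.85
ee_pos: [0.5591, -0.2004, 0.2285]
eef_rot: [0.997, -0.074, -0.0, -0.0]
ft_force: [0.8, -0.9, -2.4]
width: 0.0113
```

Run:
```python
from h import *
shot('wrist','w4.png');shot('scene','s4.png');s=r.read_state();print(s['time'],s['ee_pos'],s['width'],s['ft_force'])
i=cv2.imread('pics/w4.png');t=cv2.imread('pics/s4.png')
o=np.zeros((300,800,3),np.uint8);o[:300,:400]=cv2.resize(i,(400,300));o[:300,400:]=cv2.resize(t[80:230,160:360],(400,300))
cv2.imwrite('pics/w4b.png',o)
```

```text
11.95 [ 0.55914695 -0.20035695  0.22851409] 0.011563601481643891 [-0.09864361 -0.36825675 -2.0650372 ]
```

View pics/w4b.png

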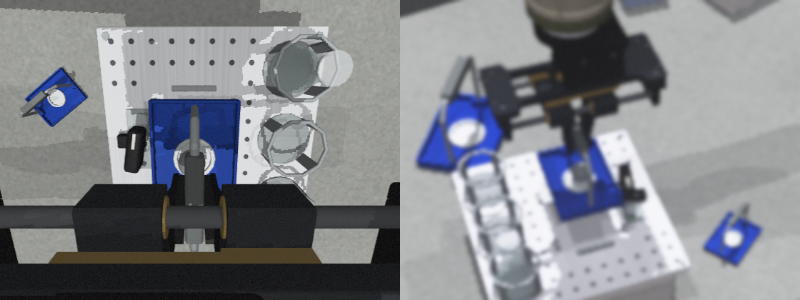

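The tray is up 63 mm and level, and the latch is still released. Now a smooth carry of +41.6 cm in y and +1.3 cm in x.

Emit:
play_rows --pt "0 0.3 0 0 0 0 0.4" --pt "0 0.6 0 0 0 0 0.4" --pt "0 0.9 0 0 0 0 0.4" --pt "0 1.2 0 0 0 0 0.4" --pt "0 1.5 0 0 0 0 0.4" --pt "0 1.8 0 0 0 0 0.4" --pt "0.1 2 0 0 0 0 0.4" --pt "0.1 2 0 0 0 0 0.4" --pt "0.1 2 0 0 0 0 0.4" --pt "0.1 2 0 0 0 0 0.4" --pt "0.1 2 0 0 0 0 0.4" --pt "0.1 2 0 0 0 0 0.4" --pt "0.1 2 0 0 0 0 0.4" --pt "0.1 2 0 0 0 0 0.4" --pt "0.1 2 0 0 0 0 0.4" --pt "0.1 2 0 0 0 0 0.4"

```text
time: 13.95
ee_pos: [0.5691, 0.064, 0.2286]
eef_rot: [0.997, -0.074, 0.0, -0.0]
ft_force: [-0.3, 0.2, -2.7]
width: 0.0115
```

Emit:
play_rows --pt "0.1 2 0 0 0 0 0.4" --pt "0.1 2 0 0 0 0 0.4" --pt "0.1 2 0 0 0 0 0.4" --pt "0 2 0 0 0 0 0.4" --pt "0 1.8 0 0 0 0 0.4" --pt "0 1.5 0 0 0 0 0.4" --pt "0 1.2 0 0 0 0 0.4" --pt "0 0.9 0 0 0 0 0.4" --pt "0 0.9 0 0 0 0 0.4" --pt "0 0.6 0 0 0 0 0.4" --pt "0 0.3 0 0 0 0 0.4" --pt "0 0 0 0 0 0 0.4" --pt "0 0 0 0 0 0 0.4"

```text
time: 15.58
ee_pos: [0.5723, 0.2142, 0.2286]
eef_rot: [0.997, -0.074, 0.0, 0.0]
ft_force: [-0.4, 0.2, -1.8]
width: 0.0119
```

Now down by 4.2 cm.

Emit:
play_rows --pt "0 0.1 -0.1 0 0 0 0.4" --pt "0 0 -0.2 0 0 0 0.4" --pt "0 0 -0.3 0 0 0 0.4" --pt "0 0 -0.4 0 0 0 0.4" --pt "0 0 -0.5 0 0 0 0.4" --pt "0 0 -0.5 0 0 0 0.4" --pt "0 0 -0.5 0 0 0 0.4" --pt "0 0 -0.5 0 0 0 0.4" --pt "0 0 -0.4 0 0 0 0.4" --pt "0 0 -0.3 0 0 0 0.4" --pt "0 0 -0.3 0 0 0 0.4" --pt "0 0 -0.2 0 0 0 0.4" --pt "0 0 0 0 0 0 0.4" --pt "0 0 0 0 0 0 0.4" --pt "0 0 0 0 0 0 0.4" --pt "0 0 0 0 0 0 0.4"

```text
time: 17.58
ee_pos: [0.5722, 0.2156, 0.1867]
eef_rot: [0.997, -0.074, 0.0, -0.0]
ft_force: [0.2, 0.6, -2.1]
width: 0.0115
```

Run:
```python
from h import *
shot('wrist','w5.png');shot('scene','s5.png');shot('top','t5.png');s=r.read_state();print(s['time'],s['ee_pos'],s['width'],s['ft_force'])
i=cv2.imread('pics/w5.png');t=cv2.imread('pics/s5.png');p=cv2.imread('pics/t5.png')
o=np.zeros((600,800,3),np.uint8);o[:300,:400]=cv2.resize(i,(400,300));o[:300,400:]=cv2.resize(t[270:420,220:420],(400,300));o[300:,:400]=cv2.resize(p[120:270,90:290],(400,300));o[300:,400:]=cv2.resize(p[120:270,250:450],(400,300))
cv2.imwrite('pics/w5b.png',o)
for f in('t1.png','t5.png'):print(f)
a,b=cv2.imread('pics/t1.png').astype(int),p.astype(int)
for n,(x,y,w,h) in dict(rack=(104,126,54,38),beaker=(164,122,32,32),flask=(294,134,28,28)).items(): print(n,abs(a-b)[y:y+h,x:x+w].mean())
```

```text
17.725 [0.57218011 0.21563486 0.18659994] 0.011721730651427285 [-0.2799489  -0.19372279 -2.85485767]
t1.png
t5.png
rack 48.574074074074076
beaker 5.3984375
flask 2.434948979591837
```

View pics/w5b.png

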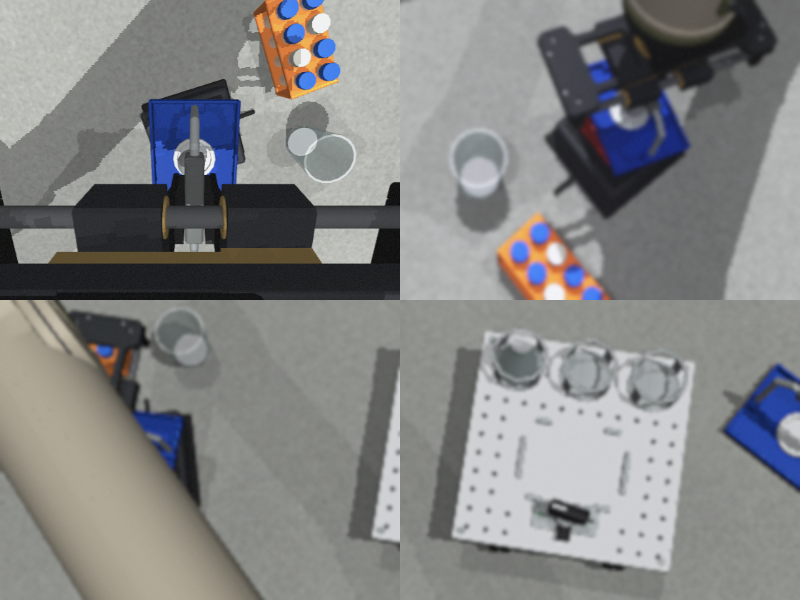

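The tray is level over the reader, the latch is open, and the beaker, rack and flask are standing. As a last check I compare the window centre from the scene camera's first picture, then hand in.

Run:
```python
from h import *
i=np.load('pics/s1.png.npz')['img'].astype(int);m=((i[...,0]>140)&(i[...,1]<80)&(i[...,2]<80)).astype(np.uint8);m[:290]=0;m[380:]=0;m[:,:290]=0;m[:,375:]=0
c,_=cv2.findContours(m,0,2);c=max(c,key=cv2.contourArea);b=cv2.boxPoints(cv2.minAreaRect(c))
Q=np.array([ray('s1.png',*p,.061) for p in b]);print(Q.mean(0),r.read_state()['ee_pos'])
w=Q.mean(0)
if np.hypot(*(w-r.read_state()['ee_pos'])[:2])<.012: r.close_job();print('closed')
```

```text
[0.57103996 0.21526371 0.061     ] [0.57218011 0.21563486 0.18659994]
the job is handed in; nothing more can be done
closed
```

I handed the job in at about 17.7 s of robot time, with the arm still holding the blue tray over the code reader. No verdict was reported, so the result rests on my own checks below.

**What I did:** I turned the latch knob counter-clockwise by about 1.36 rad. After I let go, pictures showed it across in its released position. I then gripped the bail sleeve, lifted the tray 63 mm straight up, carried it over smoothly and lowered it onto its hold point.

**Last checks:**
- **Centring:** the tool is about 1 mm from the window centre; the top and scene cameras agree on that centre to about 1 mm.
- **Height and level:** the underside works out at about 60 mm above the glass. The tool is vertical and the tray looks level.
- **Grip and ball:** the fingers read about 11.5 mm on the 12 mm sleeve. The ball looked to be in its pocket, but the bail partly covered it, so I did not measure its position.
- **Latch:** the last top picture shows the knob still released.
- **Flask, beaker and rack:** the last pictures show the beaker and rack standing and the flask in its clamp. The top camera's before-and-after comparison barely changed for the flask and beaker. That comparison disagreed for the rack (a large difference), because the arm was blocking the view. The wrist and scene pictures show the rack upright, but I did not measure its position.

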